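Set a spring-nosed stop screw to a setting block

TASK

Slide the yellow setting block along the green fixture's channel until it lies under the stop, then turn the stop screw down with the red T-handled driver (not with the fingers) until the sprung red foot just drags on the block: resting lightly on it, its spring pressed in by about 1 mm. Leave the block there, put the driver back in its stand, and leave the blue block, the can, the angle offcut and the wrench where they are.

Things in the scene. Friction and masses are not known exactly. Their poses are not given: they have to be found in the camera images.
- fixture: Green fixed fixture, origin on the bench under the screw axis, z up. Base 64 (x) by 380 (y) by 12 mm; a channel 41 mm wide runs all along y on x = 0 between steel rails 10 mm above the plate, both ends open. On the -x side a column (30 mm wide in y, outer face at x = -77) carries an arm 28 mm wide in y over the channel to x = +17; arm underside 62, top 82, boss on it 87 mm above the bench.
- spindle: The whole vertical stop screw in the arm: threaded spindle with the slotted head above the arm and the sprung foot below it. Origin on the axis; it sinks as the screw turns, being at bench height when the screw reads 0.
- screw (a joint): Stop screw angle, rad, grows clockwise seen from above, range 0 to 3.6, starts at 0.5 to 1.4. Head, spindle and foot sink 3 mm per rad. Stiff (0.12 N m), stays where left. The foot meets the yellow block in the channel at 2.00 rad; beyond, its spring is pressed in 3 mm per rad: 1 mm at 2.33. Below 2.12 the block does not drag yet, above 2.67 it is jammed.
- slot (a point): Centre of the slot's mouth on the screw axis, 108 mm above the bench at screw 0. Frame turns with the screw: slot along x, z up; at screw 0 x is the fixture's x, turning clockwise from there. Slot 6 mm wide, 9 mm deep, open at its ends, between two brass lugs 31 mm long on a dark disc 34 mm across; a red line on one lug marks the +x end.
- foot: Sprung red foot, 15 mm across, 6 mm thick, under the spindle on the screw axis; does not turn. Spring 3 N per mm, no preload, 8 mm travel. Origin 48 mm below its underside; the unloaded underside is 48 mm above the bench at screw 0 and sinks 3 mm per rad.
- yellow_block: Yellow setting block, bare steel middle, loose, 38 (x) by 100 (y) by 30 mm high, about 0.45 kg. Origin in the centre of its underside, y along the channel, z up. Starts in the channel on either side of the stop, middle 120 to 135 mm from the screw axis. Beneath the stop: middle within 30 mm of the axis. Its top, then 42 mm above the bench, clears the foot by 1.8 mm or more at the start.
- blue_block: Blue block of the same plan but 24 mm high, loose, in the channel at the other side of the stop. To be left alone. Origin in the centre of its underside.
- driver: T-handled driver, loose, 0.22 kg, starts upright in its stand. Origin at the blade's tip, z up the shank. Blade 18 (x) by 3 mm (y), thinned to 2 mm over the last 3 mm, 10 mm long; shank 12 mm diameter; black collar 36 mm across at 46 to 52 mm above the tip, by which it hangs; red T bar along x, parallel to the blade, 70 (x) by 16 (y) by 18 mm high, middle 105 mm above the tip.
- driver_grip (a point): Middle of the driver's red T bar, 105 mm above the tip; axes as the driver.
- stand: Grey driver stand, fixed: block 60 by 60 mm on a 70 mm square foot, 60 mm high. Origin on the bench under its middle.
- stand_mouth (a point): Centre of the stand's top, 60 mm above the bench, mouth of a rectangular hole 24 mm (x) by 18 mm (y), 50 mm deep. With the driver home the collar lies on the top, the blade along the hole's x (either way round) and the tip 46 mm below this point.
- can: Blue upright can, loose, 60 mm diameter, 150 mm high; stands on the side where the driver stand is not. Leave alone. Origin in the centre of its underside.
- offcut: Dark steel angle offcut, loose, 50 by 60 mm foot plate and an upright 45 mm leg 50 mm high at its -x edge. Leave alone. Origin under the middle of the foot.
- wrench: Steel wrench 160 mm long, lying on the bench beyond the fixture, loose. Leave alone.
Not all that is in view belongs to the job. There is more than one size of the yellow_block; the job needs the middle-sized.

How it is judged:
On the way, in this order (a step that is already met when the one before it is completed fails the run):
1. the yellow block lies in the channel beneath the stop (y of yellow_block in the frame of fixture between -0.03 and 0.03 m and x of yellow_block in the frame of fixture between -0.006 and 0.006 m and z of yellow_block in the frame of fixture below 0.016 m and angle between yellow_block's own z axis and vertical below 0.08 rad), for 0.2 s.
2. the driver's blade is in the screw's slot, upright (horizontal distance between driver and slot below 0.006 m and z of driver in the frame of slot below -0.002 m and angle between driver's own z axis and vertical below 0.2 rad and angle between the x axis of driver and the x axis of slot, either way round below 0.4 rad), for 0.1 s.
3. the screw has been turned down until the foot drags on the yellow block (contact force between foot and yellow_block between 1 and 6 N), for 0.2 s.
At the end, for the whole second after the job is handed in: Yellow block flat in the channel, middle within 30 mm of the screw axis; foot pressing on it with 1 to 6 N (spring in 0.35 to 2 mm); driver upright in its stand, tip 40 mm or more below the stand top and within 12 mm of the hole axis; block and driver at rest (all of step 1 and all of step 3 and horizontal distance between driver and stand_mouth below 0.012 m and z of driver in the frame of stand_mouth below -0.04 m and angle between driver's own z axis and vertical below 0.15 rad and linear speed of driver below 0.02 m/s and linear speed of yellow_block below 0.01 m/s); the robot touches nothing.
It fails at once if the screw, spindle or foot touched by the fingers or the arm (contact force between any of the fingers, the arm and spindle above 1.5 N).
It fails at once if a bystander (blue block, can, offcut, wrench) shifted by more than 20 mm (distance of any of blue_block, can, offcut, wrench from where it was at the start of the episode above 0.02 m).
It fails at once if the can tipped (angle between can's own z axis and vertical above 0.3 rad).
It also fails if it takes over 64 s, if anything falls off the work surface, if the arm or the gripper's body presses on something with over 40 N, if the wrist force passes 120 N, or if a joint passes its speed limit or range.

ROBOT

A 6-joint arm with a two-finger parallel gripper is mounted at the origin on the work surface. World frame = base frame: x ahead of the robot, y to its left, z up, the work surface at z = 0. Lengths are in m, angles in rad, forces in N, time in s.
With the tool pointing down it reaches from about 0.35 to 1 m from the base axis. Payload 7.1 kg.
Tool frame: the origin (TCP) lies between the finger pads; the fingertips stand 22 mm ahead of it and the grasp point (between the pads) lies 3 mm ahead of it; x points along the fingers, y is the direction in which the jaws open and shut, and the axes are right-handed (so a half turn about x gives the same grasp; the last joint's range is limited). The gripper opens to 85 mm and grips with 20 to 120 N. Pads are 22 mm wide; open, the fingers measure 114 mm over their backs; the gripper's body (76 mm by 85 mm) begins 54 mm behind the grasp point. The pads swing forward as they close: fully open they stand 13 mm farther back than shut.
Start: joints at [-1.298, 0.423, 1.63, -0, 1.089, -0.019], TCP at [0.18, -0.599, 0.253] pointing down, gripper open.
Joint ranges: [-3, 3], [-0.9, 2.11], [0.09, 2.58], [-1.31, 4.45], [0.11, 2.69], [-2.54, 2.54]. Speed limits (rad/s): [2.39, 2.39, 3.01, 3.14, 3.14, 3.14].

INTERFACE

Orientations are given as a rotation vector (axis times angle).
In Python, from rig import manip gives the robot as it stands. The module is installed in compiled form; this text tells all that it offers. Calls block until the motion is done:
- manip.move_to(position, orientation): joint-space move of the TCP to a pose.
- manip.servo_line(position, orientation=None, rate=0.15): straight line of the TCP; orientation=None keeps the orientation; rate is the mean speed in m/s.
- manip.set_joints(angles): joint-space move.
- manip.command_gripper(opening, f_grip=None): finger opening in m; f_grip is the grip in N (None keeps the last); returns when the fingers have stopped.
- manip.hold(seconds).
- manip.solve_ik(position, orientation): joint angles nearest the present ones, or None.
- manip.camera(name): name is "side" or "top"; returns a dict with "image" (420x560x3 uint8, red, green, blue), "fx", "fy", "cx", "cy" (pixels), "cam_to_world" (4x4, takes a point from camera to world coordinates). Camera axes: x right, y down, z forward; pixel columns grow to the right and rows downward; lengths in m; the calibration is good to about 2 mm. A picture is of the moment at which its call begins. There is no depth.
A pose or a line that the arm cannot do raises manip.IKError and nothing moves.
- manip.sign_off(): hands the job in, once; it reports no verdict.
Readings, each from a call of its own:
- manip.get_time(): time.
- manip.get_joint_positions(): joint angles.
- manip.get_joint_vel(): joint speeds.
- manip.get_tau(): joint torques, N m.
- manip.get_position(): TCP position.
- manip.get_ee_rot(): TCP orientation.
- manip.get_contact_force(): force on the tool from outside, world axes, zero at the start.
- manip.get_torque(): the same for the moment, N m.
- manip.get_width(): finger opening in m.
Only numpy, scipy, OpenCV 4.12 (cv2) and the standard library are available. Lean on these libraries where they do the work, as an engineer would, in place of code of your own. Each camera call takes 0.05 s, during which the arm holds its last target. There are 200 camera calls.

## Working session

There is one attempt and no reset: what is moved stays moved. The work goes in short steps, each a Python script; the robot and the scene stay as the last script left them, time stands still between calls to the robot, and variables do not carry over. Pictures are saved under pics/ and viewed, about 8 in all and at most 12, crops included, and the job is handed in when it is done.

```bash
mkdir -p pics; cat > h.py <<'E'
from rig import manip as m
import numpy as np, cv2
def snap(n,fn=None,crop=None,s=1):
    c=m.camera(n); im=c["image"][:,:,::-1].copy()
    np.savez('pics/cal_%s.npz'%n,K=[c["fx"],c["fy"],c["cx"],c["cy"]],T=c["cam_to_world"])
    if fn:
        o=im if crop is None else im[crop[1]:crop[3],crop[0]:crop[2]]
        cv2.imwrite('pics/'+fn,cv2.resize(o,None,fx=s,fy=s,interpolation=cv2.INTER_CUBIC)); 
        cv2.imwrite('pics/raw_'+fn,im)
    return im
def ray(n,u,v):
    d=np.load('pics/cal_%s.npz'%n);fx,fy,cx,cy=d['K'];T=d['T']
    return T[:3,3],T[:3,:3]@np.array([(u-cx)/fx,(v-cy)/fy,1])
def atz(n,u,v,z):
    o,r=ray(n,u,v); return o+r*(z-o[2])/r[2]
def proj(n,p):
    d=np.load('pics/cal_%s.npz'%n);fx,fy,cx,cy=d['K'];T=d['T']
    q=T[:3,:3].T@(np.array(p)-T[:3,3]); return np.array([fx*q[0]/q[2]+cx,fy*q[1]/q[2]+cy])
E
python3 - <<'E'
from h import *
for n in("top","side"):
    snap(n,n+'0.png',s=1.4); d=np.load('pics/cal_%s.npz'%n); print(d['K'],d['T'].round(3))
print(m.get_position(),m.get_ee_rot(),m.get_time())
E
```

```text
[473.33015627 473.33015627 270.10481947 204.08033936] [[-0.01  -0.993  0.115  0.481]
 [-1.     0.008 -0.017  0.051]
 [ 0.016 -0.115 -0.993  1.082]
 [ 0.     0.     0.     1.   ]]
[457.57630612 457.57630612 277.87957001 205.3469776 ] [[ 0.904 -0.327  0.276  0.288]
 [-0.428 -0.691  0.582 -0.553]
 [ 0.    -0.644 -0.765  0.903]
 [ 0.     0.     0.     1.   ]]
[ 0.179687   -0.59812191  0.25261314] [ 2.06509195  0.30493481 -2.06549625] 0.1
```

View pics/top0.png

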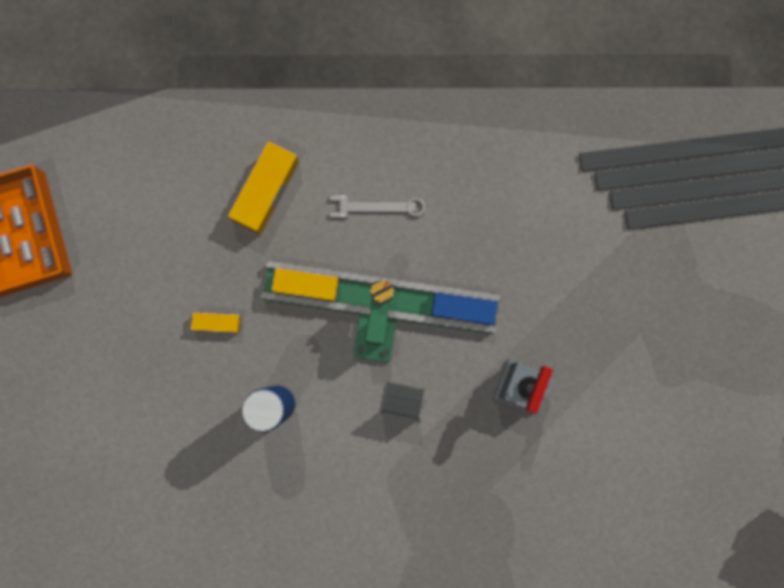

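View pics/side0.png

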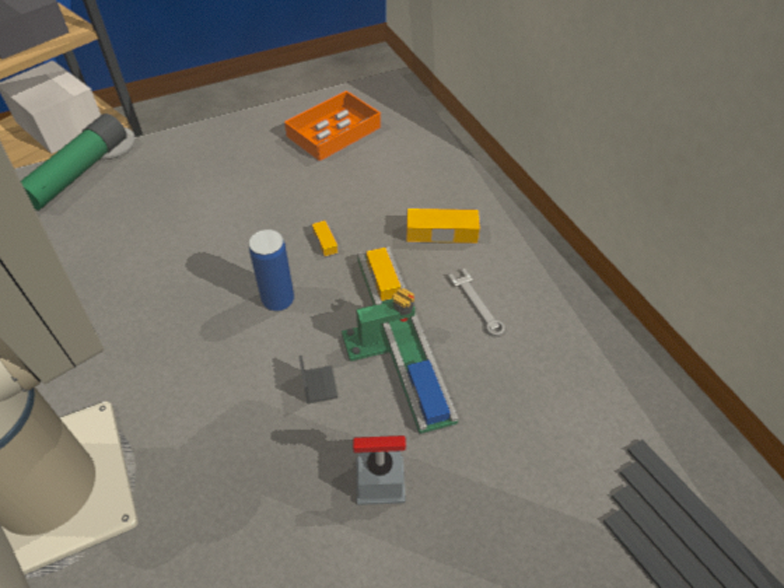

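The middle-sized yellow block lies in the channel, at about (305,284) in the 1.4x top view. The other two yellow blocks are the big one at (264,187) and the small one at (215,322). I take the one in the channel. The driver's T bar is at (540,390), the slot head at (382,291). Next I'll check close crops.

```bash
python3 - <<'E'
import cv2
t=cv2.imread('pics/raw_top0.png');s=cv2.imread('pics/raw_side0.png')
cv2.imwrite('pics/c1.png',cv2.resize(t[180:300,182:400],None,fx=3.6,fy=3.6,interpolation=cv2.INTER_CUBIC))
cv2.imwrite('pics/c2.png',cv2.resize(s[170:370,235:335],None,fx=3,fy=3,interpolation=cv2.INTER_CUBIC))
E
```

```text
(no output)
```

View pics/c1.png

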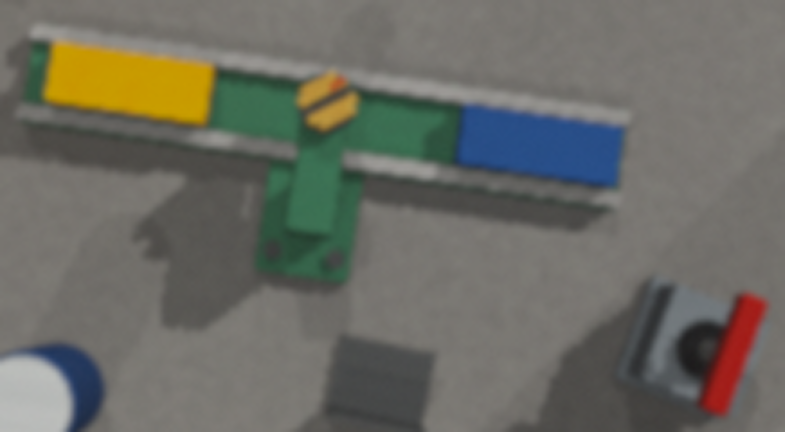

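View pics/c2.png

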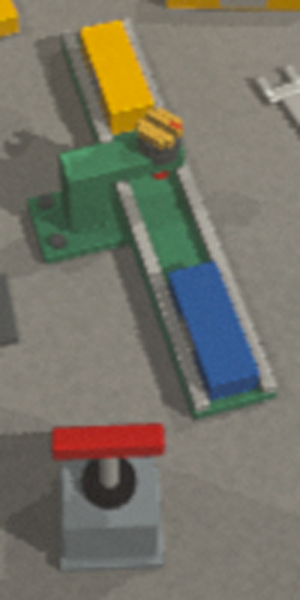

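The crops confirm the choice. In c1 the yellow block is at (130,83), the slot at (328,101) and runs right and up, the blue block at (540,145), and the T bar from (754,296) to (714,410). Next I turn these into poses.

```bash
python3 - <<'E'
from h import *
T=lambda u,v,z:atz('top',182+(u-1.3)/3.6,180+(v-1.3)/3.6,z)
S=lambda u,v,z:atz('side',235+(u-1)/3,170+(v-1)/3,z)
r=[T(*p,.022) for p in[(33,27),(630,113),(617,205),(18,115)]]
print('rail',np.round(r,4),np.mean(r,0).round(4),[np.linalg.norm(r[i]-r[(i+1)%4]).round(4) for i in range(4)])
for a,b in((0,1),(3,2)): d=r[a]-r[b]; print('y axis ang',np.arctan2(d[1],d[0]))
for nm,q in(('yel',[(48,42),(215,63),(210,125),(44,102)]),):
    y=[T(*p,.042) for p in q]; print(nm,np.mean(y,0).round(4),[np.linalg.norm(y[i]-y[(i+1)%4]).round(4) for i in range(4)])
print('screw',T(328,101,.105).round(4),'side',S(160,128,.105).round(4))
a=T(300,110,.105);b=T(357,92,.105);print('slot ang',np.arctan2(*(b-a)[1::-1]),np.linalg.norm(a-b))
q=[T(*p,.128) for p in[(742,292),(767,300),(727,414),(702,405)]]
print('bar',np.mean(q,0).round(4),[np.linalg.norm(q[i]-q[(i+1)%4]).round(4) for i in range(4)])
d=q[1]-q[2];e=q[0]-q[3];print(np.arctan2(d[1],d[0]),np.arctan2(e[1],e[0]))
q=[S(*p,.128) for p in[(53,430),(164,425)]];print('side back edge',np.round(q,4),np.linalg.norm(q[0]-q[1]), np.arctan2(*(q[1]-q[0])[1::-1]))
print('collar top',T(706,349,.066).round(4),'side',S(109,482,.066).round(4))
print('blue',T(542,145,.036).round(4),'can',T(20,395,.15).round(4))
E
```

```text
rail [[ 0.6436  0.2119  0.022 ]
 [ 0.5861 -0.1622  0.022 ]
 [ 0.5286 -0.1522  0.022 ]
 [ 0.5882  0.2207  0.022 ]] [0.5866 0.0296 0.022 ] [np.float64(0.3785), np.float64(0.0584), np.float64(0.3777), np.float64(0.0561)]
y axis ang 1.418261856101823
y axis ang 1.4122190179171874
yel [0.6054 0.1496 0.042 ] [np.float64(0.1035), np.float64(0.0384), np.float64(0.1027), np.float64(0.0372)]
screw [0.5863 0.0291 0.105 ] side [0.5875 0.0265 0.105 ]
slot ang -1.2721397856239216 0.034545826281391634
bar [ 0.4412 -0.1949  0.128 ] [np.float64(0.0146), np.float64(0.0671), np.float64(0.0146), np.float64(0.0666)]
-0.37840786523455666 -0.37940711621961276
side back edge [[ 0.4133 -0.1778  0.128 ]
 [ 0.4767 -0.204   0.128 ]] 0.06854560183957906 -0.3926055176411466
collar top [ 0.4409 -0.194   0.066 ] side [ 0.4416 -0.1971  0.066 ]
blue [ 0.5654 -0.1042  0.036 ] can [0.4238 0.1977 0.15  ]
```

The two views agree to about 2–3 mm. The fixture is at (0.587, 0.029) with yaw -0.155, the slot at -1.272 (so the screw reads about 1.12), and the driver at (0.441, -0.195) with yaw -0.385. First I check the IK branches for j6, then push the block from its outer end.

```bash
cat >> h.py <<'E'
from scipy.spatial.transform import Rotation as R
FX=np.array([.5868,.0285]); FY=-0.155
DR=np.array([.4412,-.1952]); DY=-0.385
def ori(a): # tool down, jaw axis y at world angle a
    X=np.array([0,0,-1.]);Y=np.array([np.cos(a),np.sin(a),0]);return R.from_matrix(np.c_[X,Y,np.cross(X,Y)]).as_rotvec()
def fx(x,y,z): c,s=np.cos(FY),np.sin(FY); return [FX[0]+c*x-s*y,FX[1]+s*x+c*y,z]
E
python3 - <<'E'
from h import *
h=np.pi/2
for k in(-h,h):
  print('grip',k)
  for nm,p,a in(('stand',[*DR,.122],DY),('slot',[*FX,.21],-1.272),('turned',[*FX,.21],-2.485),('slot+',[*FX,.21],-1.272+np.pi),('turned+',[*FX,.21],-2.485+np.pi)):
    q=m.solve_ik(p,ori(a+k)); print(nm,None if q is None else np.round(q,2))
a=FY
best=min([FY,FY+np.pi],key=lambda a:abs((lambda q:q[5] if q is not None else 9)(m.solve_ik(fx(0,.205,.2),ori(a)))))
print('push',best,m.solve_ik(fx(0,.205,.2),ori(best)))
m.command_gripper(0); 
m.move_to(fx(0,.208,.2),ori(best)); m.servo_line(fx(0,.208,.050),rate=.12); m.hold(.2)
f0=np.array(m.get_contact_force())
for y in(.16,.10,.069):
    m.servo_line(fx(0,y,.050),rate=.08); print(y,m.get_position(),(np.array(m.get_contact_force())-f0).round(2))
print(m.get_time()); im=snap('top','t1.png',(182,170,382,300),3.6); im=snap('side','s1.png')
E
```

```text
grip -1.5707963267948966
stand [-0.44  0.43  2.02  0.    0.69  1.51]
slot None
turned [ 0.03  0.42  1.75 -0.    0.97 -2.2 ]
slot+ [ 0.03  0.42  1.75 -0.    0.97 -0.27]
turned+ [0.03 0.42 1.75 0.   0.97 0.94]
grip 1.5707963267948966
stand [-0.44  0.43  2.02 -0.    0.69 -1.63]
slot [ 0.03  0.42  1.75 -0.    0.97 -0.27]
turned [0.03 0.42 1.75 0.   0.97 0.94]
slot+ None
turned+ [ 0.03  0.42  1.75 -0.    0.97 -2.2 ]
push -0.155 [0.3395029  0.53316352 1.58447788 0.         1.02395126 0.4945029 ]
0.16 [0.61144991 0.18616559 0.04993967] [-0.   -0.98 -0.81]
0.1 [0.60230719 0.12716878 0.05006027] [-0.89 -0.03 -0.56]
0.069 [0.59726272 0.09592087 0.04997655] [ 0.15 -0.2  -1.28]
7.9417
```

View pics/s1.png

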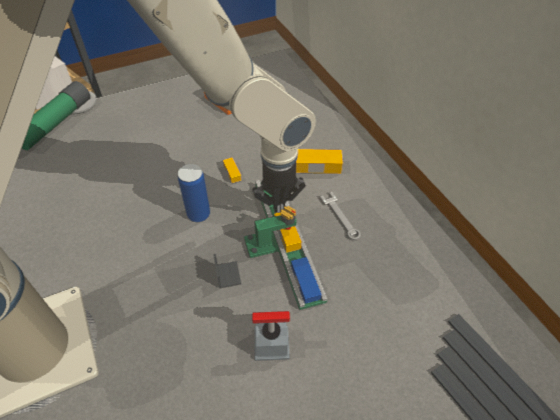

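The block's near end now shows past the stop at about (291,247). I back off, check where it is, and go to the driver.

```bash
python3 - <<'E'
from h import *
h=np.pi/2
m.servo_line(fx(0,.10,.05),rate=.2); m.servo_line(fx(0,.11,.22),rate=.25)
m.command_gripper(.085)
m.move_to([*DR,.20],ori(DY+h)); print(m.get_joint_positions())
a=snap('top','t2.png'); b=snap('side','s2.png')
t=cv2.resize(a[190:290,200:360],None,fx=4,fy=4,interpolation=cv2.INTER_CUBIC)
cv2.imwrite('pics/c3.png',t)
cv2.imwrite('pics/c4.png',cv2.resize(b[170:370,220:360],None,fx=3,fy=3,interpolation=cv2.INTER_CUBIC))
print(m.get_time())
E
```

```text
[-4.40644837e-01  2.92648098e-01  1.98058534e+00  9.42523148e-05
  8.67898222e-01 -1.62633491e+00]
11.8
```

View pics/c3.png

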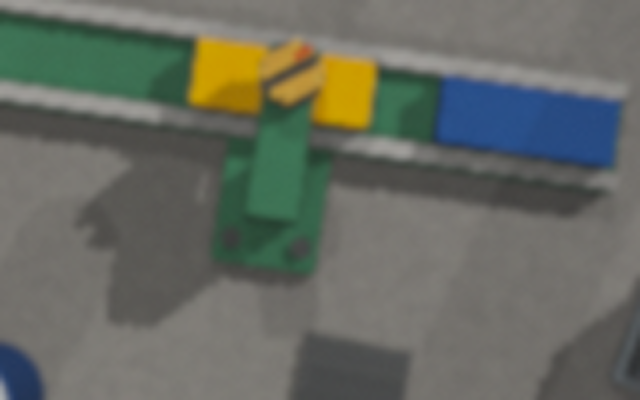

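View pics/c4.png

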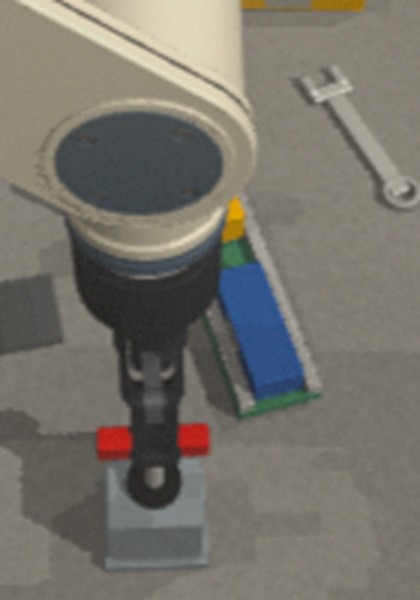

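The top crop shows the yellow block at u 193–378 under the stop, with blue untouched. The jaws straddle the bar in the side view. I grasp and lift the driver.

```bash
python3 - <<'E'
from h import *
h=np.pi/2
p=[atz('top',200+(u-1.5)/4,190+(v-1.5)/4,.042) for u,v in((193,38),(378,62),(373,128),(189,102))]
d=np.mean(p,0)[:2]-FX; print('block in fixture y',-np.sin(FY)*d[0]+np.cos(FY)*d[1],'x',np.cos(FY)*d[0]+np.sin(FY)*d[1])
m.servo_line([*DR,.122],rate=.12); m.command_gripper(.005,80); m.hold(.2); print('w',m.get_width(),m.get_contact_force(),m.get_torque())
m.servo_line([*DR,.27],rate=.15); print('w',m.get_width(),m.get_contact_force())
m.move_to([*FX,.27],ori(-1.26+h)); m.hold(.3); print(m.get_joint_positions()[5],m.get_time(),m.get_position())
a=snap('top','t3.png');b=snap('side','s3.png')
c=lambda im,x0,y0:cv2.resize(im[y0:y0+120,x0:x0+80],None,fx=5,fy=5,interpolation=cv2.INTER_CUBIC)
u,v=proj('side',[*FX,.16]).astype(int);print(u,v)
cv2.imwrite('pics/c5.png',np.hstack([c(b,u-40,v-60),c(a,230,150)]));print(u-40,v-60)
E
```

```text
block in fixture y 0.004451560063901594 x 7.368296807933473e-05
w 0.014831793766984019 [-0.42115918  1.6661224   5.35983904] [0.31312892 0.07062453 0.01351602]
w 0.014591591979510278 [-0.88676402  0.63888445 -1.52881291]
-0.28280946473807017 16.0917 [0.58671689 0.02783831 0.2701262 ]
287 195
247 135
```

View pics/c5.png

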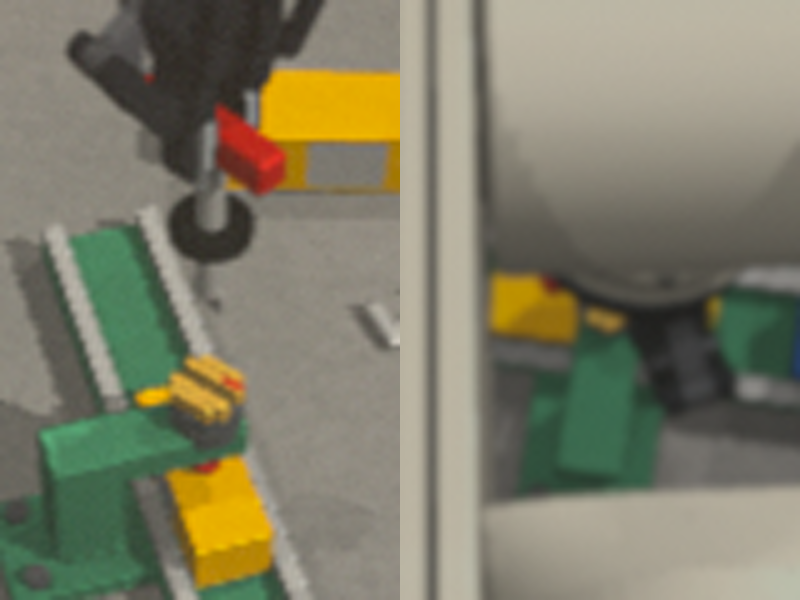

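The driver hangs upright with its collar at (211,225) and its tip near (212,303). The slot centre is at about (206,386). I compare these with the predicted pixels.

```bash
python3 - <<'E'
from h import *
P=np.array(m.get_position());tipz=P[2]-.108
for nm,z,uv in(('collar top',tipz+.052,(211,223)),('tip',tipz,(212,304)),('slot',.1047,(206,386))):
    print(nm,'pred crop px',((proj('side',[*P[:2],z])-[247,135])*5+2).round(1),uv, 'xy at z',atz('side',247+(uv[0]-2)/5,135+(uv[1]-2)/5,z)[:2].round(4),P[:2].round(4))
im=cv2.imread('pics/raw_s3.png')[190:225,270:305]
tip=cv2.imread('pics/raw_s3.png')[165:205,270:310]
cv2.imwrite('pics/c6.png',np.hstack([cv2.resize(im,(400,400),interpolation=cv2.INTER_CUBIC),cv2.resize(tip,(400,400),interpolation=cv2.INTER_CUBIC)]))
E
```

```text
collar top pred crop px [208.3 219.8] (211, 223) xy at z [0.587 0.026] [0.5868 0.0281]
tip pred crop px [206.2 302.8] (212, 304) xy at z [0.5887 0.0264] [0.5868 0.0281]
slot pred crop px [204.  387.1] (206, 386) xy at z [0.5878 0.0283] [0.5868 0.0281]
```

View pics/c6.png

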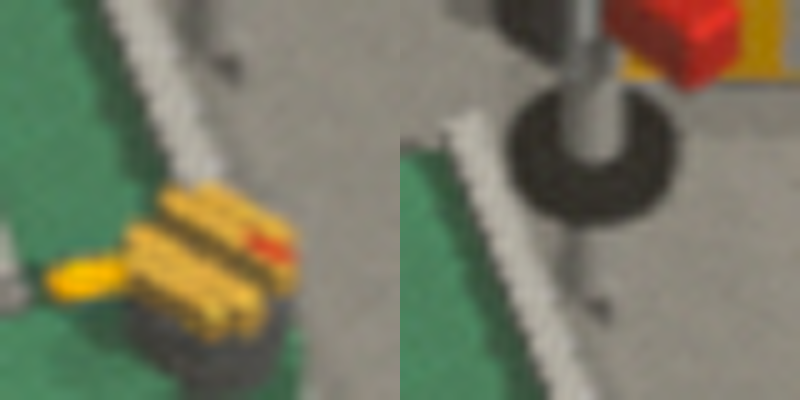

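```bash
python3 - <<'E'
from h import *
h=np.pi/2
a,b=[atz('side',270+u/11.43-.46,190+v/11.43-.46,.103) for u,v in((140,222),(262,295))]
ang=np.arctan2(*(b-a)[1::-1]);print('slot ang side',ang,((a+b)/2).round(4),np.linalg.norm(b-a))
m.servo_line([*FX,.220],ori(-1.25+h),rate=.15);m.hold(.2)
f0=np.array(m.get_contact_force());t0=np.array(m.get_torque())
for z in np.arange(.217,.2025,-.0015):
    m.servo_line([*FX,z],ori(-1.25+h),rate=.03); f=np.array(m.get_contact_force())-f0
    print(round(z,4),f.round(2),(np.array(m.get_torque())-t0).round(3))
    if np.linalg.norm(f)>6: break
print(m.get_time(),m.get_position())
E
```

```text
slot ang side -1.1046303788103127 [0.5866 0.0293 0.103 ] 0.030272060474414494
0.217 [-0.78  0.42  1.08] [-0.024  0.078  0.019]
0.2155 [-1.24 -1.25  1.83] [-0.068  0.042 -0.014]
0.214 [-0.59  0.16  0.29] [-0.055  0.016  0.027]
0.2125 [-0.62  0.27  4.58] [-0.096  0.135 -0.006]
0.211 [0.56 1.1  1.45] [ 0.151 -0.395  0.011]
0.2095 [1.62 1.17 1.37] [ 0.247 -0.721  0.041]
0.208 [ 2.4   1.48 -0.02] [ 0.344 -0.94   0.042]
0.2065 [2.45 2.33 1.09] [ 0.419 -1.103  0.078]
0.205 [3.85 1.43 0.53] [ 0.409 -1.15   0.023]
0.2035 [3.59 2.17 7.66] [ 0.374 -0.912  0.045]
19.375 [0.58734458 0.02853561 0.20418708]
```

The blade is in the slot: it entered at TCP z of about 0.212 and bottomed at about 0.204. The two slot angle readings differ (-1.27 and -1.10), so I'll let the torque onset decide while turning.

```bash
python3 - <<'E'
from h import *
h=np.pi/2; C=FX+[.001,.0003]
m.servo_line([*C,.2053],ori(-1.25+h),rate=.03);m.hold(.15)
print(np.round(m.get_contact_force(),2),np.round(m.get_torque(),3))
z=.2053
for a in np.arange(-1.25,-2.21,-.06):
    if a<-1.45: z-=.00018
    m.move_to([*C,z],ori(a+h)); print(a.round(2),np.round(m.get_contact_force(),1),np.round(m.get_torque(),3),round(m.get_time(),2))
E
```

```text
[ 4.12  1.38 -0.16] [ 0.437 -0.804  0.015]
-1.25 [ 3.5  1.  -0.7] [ 0.439 -0.701  0.027] 20.02
-1.31 [ 3.2  1.8 -1.8] [ 0.469 -0.886  0.055] 20.27
-1.37 [ 4.4  2.8 -2.8] [ 0.453 -1.005  0.072] 20.52
-1.43 [ 4.   1.5 -5. ] [ 0.521 -0.971  0.068] 20.77
-1.49 [ 3.   2.6 -5.3] [ 0.535 -0.898  0.092] 21.02
-1.55 [ 3.3  1.6 -6. ] [ 0.511 -0.854  0.078] 21.27
-1.61 [ 3.5  1.4 -6.4] [ 0.49  -0.822  0.05 ] 21.52
-1.67 [ 3.3  1.5 -7. ] [ 0.449 -0.761  0.136] 21.77
-1.73 [ 2.6  2.4 -7.6] [ 0.511 -0.662  0.101] 22.02
-1.79 [ 2.   2.8 -6.6] [ 0.563 -0.638  0.132] 22.27
-1.85 [ 2.3  2.1 -6.8] [ 0.593 -0.591  0.105] 22.52
-1.91 [ 1.4  3.6 -7.4] [ 0.627 -0.484  0.117] 22.77
-1.97 [ 0.7  3.1 -7.9] [ 0.691 -0.439  0.175] 23.02
-2.03 [ 1.4  2.6 -8. ] [ 0.743 -0.356  0.124] 23.27
-2.09 [ 2.1  3.2 -6.6] [ 0.805 -0.283  0.115] 23.52
-2.15 [ 0.8  3.2 -7.7] [ 0.838 -0.208  0.111] 23.77
```

Torque of about 0.12 N·m shows the screw is turning. I continue to a driver angle of -2.62, which with about 0.17 of slack should leave the screw near 2.3. Then I ease off, lift and look.

```bash
python3 - <<'E'
from h import *
h=np.pi/2; C=FX+[.001,.0003]; z=m.get_position()[2]; print(z)
for a in np.arange(-2.21,-2.621,-.0585):
    z-=.00018
    m.move_to([*C,z],ori(a+h)); print(a.round(2),np.round(m.get_contact_force(),1),np.round(m.get_torque(),3))
m.hold(.2)
m.move_to([*C,z],ori(-2.47+h)); print(np.round(m.get_contact_force(),1),np.round(m.get_torque(),3))
m.servo_line([*C,.27],rate=.1)
m.move_to([C[0]-.03,C[1]-.13,.27],ori(-2.0+h))
a=snap('top','t4.png');b=snap('side','s4.png');print(m.get_time())
k=lambda im,x,y:cv2.resize(im[y:y+50,x:x+50],(400,400),interpolation=cv2.INTER_CUBIC)
cv2.imwrite('pics/c7.png',np.hstack([k(b,262,188),k(a,248,183)]))
E
```

```text
0.2030831575068378
-2.21 [ 0.3  3.6 -7.1] [ 0.906 -0.161  0.101]
-2.27 [ 1.2  4.3 -7.1] [ 0.978 -0.084  0.122]
-2.33 [ 0.5  4.  -6.6] [ 1.083 -0.083  0.128]
-2.39 [-0.4  3.2 -6.9] [ 1.196 -0.114  0.092]
-2.44 [-0.5  4.6 -7.6] [1.268 0.029 0.111]
-2.5 [-0.4  4.4 -6.6] [1.278 0.042 0.09 ]
-2.56 [-0.6  5.2 -6.4] [1.322 0.048 0.116]
-2.62 [-0.2  5.3 -6.3] [1.388 0.068 0.108]
[-1.8  0.3 -2.3] [ 0.373  0.485 -0.009]
27.8833
```

View pics/c7.png

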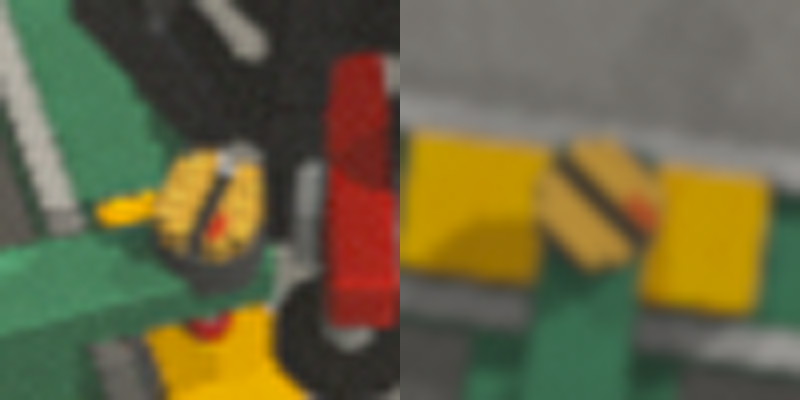

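The top crop shows the slot running from (563,155) to (645,243) with the red mark at the lower-right end. In the side crop it runs from (228,165) to (203,245), and the foot is on the yellow block.

```bash
python3 - <<'E'
from h import *
A=lambda a,b:np.arctan2(*(b-a)[1::-1])
t=lambda u,v:atz('top',248+(u-400)/8-.44,183+v/8-.44,.099)
s=lambda u,v:atz('side',262+u/8-.44,188+v/8-.44,.099)
for f,p,q in((t,(563,155),(645,243)),(t,(600,140),(660,208)),(t,(540,200),(590,268)),(s,(228,165),(203,245))):
    a=A(f(*p),f(*q)); print('slot',a,'screw',FY-a,((f(*p)+f(*q))/2).round(4),np.linalg.norm(f(*p)-f(*q)))
# lug-edge angle by gradient structure tensor, rectified top view around the screw at z .101
for n,fn in(('top','t4'),('side','s4'),('top','t0'),('side','s0'),('top','t2')):
    src=cv2.imread('pics/raw_%s.png'%({'t0':'top0','s0':'side0'}.get(fn,fn)))
    z=.102 if fn in('t4','s4') else .105
    W=[(FX[0]+dx,FX[1]+dy) for dx,dy in((.02,.02),(.02,-.02),(-.02,-.02),(-.02,.02))]
    H=cv2.getPerspectiveTransform(np.float32([proj(n,[*w,z]) for w in W]),np.float32([(0,0),(200,0),(200,200),(0,200)]))
    r=cv2.warpPerspective(src,H,(200,200),flags=cv2.INTER_CUBIC); cv2.imwrite('pics/rect_%s.png'%fn,r)
E
python3 -c "
import cv2,numpy as np
cv2.imwrite('pics/c8.png',np.hstack([cv2.resize(cv2.imread('pics/rect_%s.png'%f),(260,260)) for f in('t4','s4','t2')]))"
```

```text
slot -2.4042233146217633 screw 2.2492233146217635 [0.5875 0.0284 0.099 ] 0.03149539100257298
slot -2.432143119161951 screw 2.277143119161951 [0.5941 0.0215 0.099 ] 0.023771140366032246
slot -2.51931926870105 screw 2.3643192687010504 [0.5784 0.0386 0.099 ] 0.022086042289660185
slot -2.264676399897365 screw 2.1096763998973653 [0.5897 0.0282 0.099 ] 0.030162125695604725
```

View pics/c8.png

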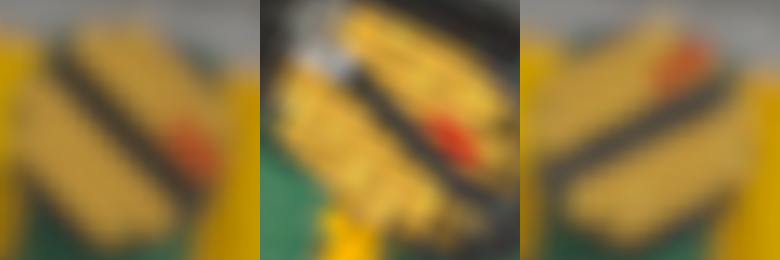

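The rectified views give the screw at about 2.27 from the top and 2.1–2.2 from the side. The driver angle less its slack gives 2.24–2.3. That is inside 2.12–2.67 but near the low side, so I'll reinsert and add a small nudge to a driver angle of -2.71, for about 2.33.

```bash
python3 - <<'E'
from h import *
h=np.pi/2; C=FX+[.001,.0008]
m.move_to([*C,.235],ori(-2.45+h)); m.hold(.2); f0=np.array(m.get_contact_force())
for z in np.arange(.212,.2015,-.002):
    m.servo_line([*C,z],rate=.05); f=np.array(m.get_contact_force())-f0; print(round(z,4),f.round(1))
    if np.linalg.norm(f)>12: break
print('pos',m.get_position())
for a in (-2.53,-2.59,-2.63,-2.67,-2.71):
    m.move_to([*C,z],ori(a+h)); print(a,np.round(m.get_contact_force(),1),np.round(m.get_torque(),3))
m.hold(.2)
m.move_to([*C,z],ori(-2.55+h))
m.servo_line([*C,.27],rate=.12)
m.move_to([*DR,.27],ori(DY+h)); m.hold(.2)
a=snap('top','t5.png');b=snap('side','s5.png');print(m.get_time(),m.get_position())
W=[(FX[0]+dx,FX[1]+dy) for dx,dy in((.02,.02),(.02,-.02),(-.02,-.02),(-.02,.02))]
H=cv2.getPerspectiveTransform(np.float32([proj('top',[*w,.102]) for w in W]),np.float32([(0,0),(400,0),(400,400),(0,400)]))
u,v=proj('side',[*DR,.11]).astype(int);print(u,v)
cv2.imwrite('pics/c9.png',np.hstack([cv2.warpPerspective(a,H,(400,400),flags=cv2.INTER_CUBIC),cv2.resize(b[v-50:v+50,u-50:u+50],(400,400),interpolation=cv2.INTER_CUBIC)]))
E
```

```text
0.212 [-0.9  0.8 -0.3]
0.21 [-1.   1.1  0. ]
0.208 [-0.3  1.   0.3]
0.206 [-1.   0.6 -0.5]
0.204 [-0.4  0.9  0.3]
0.202 [0.5 1.3 0.2]
pos [0.5877226  0.02929779 0.20184998]
-2.53 [-0.7  1.  -3.3] [0.349 0.104 0.039]
-2.59 [-0.3  1.8 -2.7] [0.433 0.2   0.086]
-2.63 [ 0.2  3.2 -2.5] [0.605 0.259 0.098]
-2.67 [-1.1  2.9 -4.4] [0.724 0.18  0.09 ]
-2.71 [-1.1  2.9 -4.9] [0.794 0.151 0.113]
35.625 [ 0.4412663  -0.19511236  0.26997896]
270 319
```

View pics/c9.png

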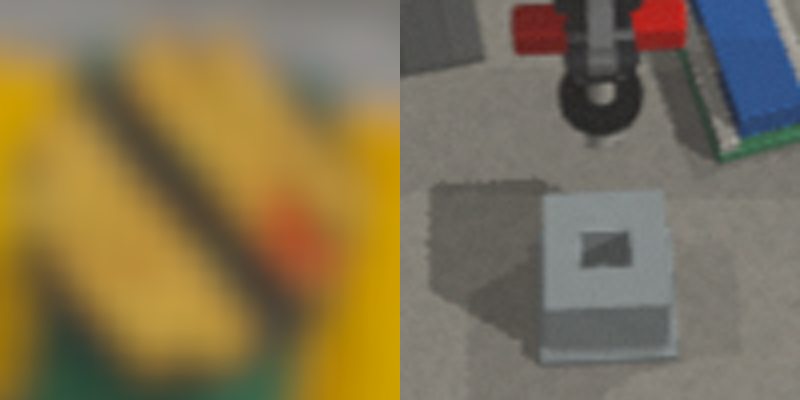

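The slot now runs from (95,70) to (290,330), an angle of -2.50, so the screw is at about 2.34. The stand hole is clear at (607,250). I return the driver.

```bash
python3 - <<'E'
from h import *
print('hole',atz('side',220+207/4-.4,269+250/4-.4,.06).round(4),DR)
m.hold(.1);f0=np.array(m.get_contact_force())
for z in (.19,.17,.155,.14,.13,.1245,.1225):
    m.servo_line([*DR,z],rate=.1 if z>.16 else .06); f=np.array(m.get_contact_force())-f0; print(z,f.round(1))
    if np.linalg.norm(f)>15: break
print(m.get_position())
E
```

```text
hole [ 0.4427 -0.1963  0.06  ] [ 0.4412 -0.1952]
0.19 [ 0.9 -0.7  0.7]
0.17 [ 0.7 -0.6  1.2]
0.155 [0.2 0.4 1.1]
0.14 [0.8 0.  0. ]
0.13 [ 0.3  0.2 -0. ]
0.1245 [-0.6 -0.   1.4]
0.1225 [ 0.6  0.3 -0. ]
[ 0.44123903 -0.19522094  0.12250681]
```

```bash
python3 - <<'E'
from h import *
m.command_gripper(.03); m.hold(.2); m.command_gripper(.085); m.hold(.3)
m.servo_line([*DR,.21],rate=.12)
m.move_to([.35,-.42,.3],m.get_ee_rot()); m.hold(.4)
a=snap('top','t6.png');b=snap('side','s6.png');print(m.get_time(),m.get_contact_force())
cv2.imwrite('pics/c10.png',np.hstack([cv2.resize(a[180:300,230:400],None,fx=2.35,fy=2.35),cv2.resize(b[150:360,225:365],None,fx=2.0,fy=2.0)[:282] if 0 else cv2.resize(b[170:370,225:365],(197,282))]))
E
```

```text
42.425 [ 0.25376796 -0.80689232  0.21404485]
```

The viewer's limit is reached, so I check numerically. I compare the driver, blue block, can, offcut and wrench regions with the start, and the yellow block with the picture taken after the push.

```bash
python3 - <<'E'
from h import *
L=lambda f:cv2.imread('pics/raw_%s.png'%f)
hsv=lambda i:cv2.cvtColor(i,cv2.COLOR_BGR2HSV)
def cen(i,lo,hi,b):
    k=cv2.inRange(hsv(i),lo,hi)[b[1]:b[3],b[0]:b[2]]; M=cv2.moments(k,True)
    return M['m00'],round(M['m10']/max(M['m00'],1)+b[0],1),round(M['m01']/max(M['m00'],1)+b[1],1)
red=((0,150,90),(8,255,255));blue=((100,120,40),(130,255,255));yel=((18,150,90),(30,255,255))
for nm,c,bt,bs in(('driver bar',red,(340,240,410,310),(245,300,300,330)),('blue',blue,(300,200,365,240),(280,250,330,310)),('can',blue,(160,265,220,320),(170,160,215,225))):
    print(nm,'top',cen(L('top0'),*c,bt),cen(L('t6'),*c,bt),'side',cen(L('side0'),*c,bs),cen(L('s6'),*c,bs))
print('yellow top',cen(L('t2'),*yel,(225,185,310,230)),cen(L('t6'),*yel,(225,185,310,230)))
for nm,b in(('wrench',(230,130,310,160)),('offcut',(268,270,306,302))):
    d=cv2.absdiff(L('top0'),L('t6'))[b[1]:b[3],b[0]:b[2]]; print(nm,d.mean(),d.max())
E
```

```text
driver bar top (251.0, 385.0, 278.1) (246.0, 385.2, 278.1) side (382.0, 270.5, 316.8) (0.0, 245.0, 300.0)
blue top (726.0, 331.2, 220.1) (727.0, 331.2, 220.1) side (737.0, 306.0, 279.7) (0.0, 280.0, 250.0)
can top (155.0, 203.2, 285.1) (156.0, 203.2, 285.2) side (714.0, 197.7, 198.9) (0.0, 170.0, 160.0)
yellow top (655.0, 269.9, 210.2) (662.0, 269.7, 210.1)
wrench 0.5465277777777777 10
offcut 0.8333333333333334 10
```

```bash
python3 -c "
from rig import manip as m
print(m.get_time(),m.sign_off())"
```

```text
the job is handed in; nothing more can be done
42.425 None
```

The job is handed in at 42.4 s of the 64 s allowed. I pushed the middle-sized yellow block along the channel until it lay under the stop. I turned the screw down with the driver in two insertions, a main turn and a small nudge. Then I put the driver back in its stand.

**Block:** the picture after the push put its middle about 4 mm from the screw axis. The last top view shows it within 0.2 px of that.

**Screw:** I estimate the screw at about 2.34 rad, from the slot's angle in the rectified top view. The driver's final angle less its slack in the slot gives about 2.33. That means the spring is pressed in about 1 mm, or 3 N. The foot force itself could not be measured.

**Driver:** the lowering met almost no force (under about 1.5 N). In the final top view the bar is within 0.2 px of its starting place.

**Bystanders:** the blue block, can, offcut and wrench show no change in the top view.

**Checks that disagreed or failed:**
- Before the nudge, the side view read the screw lower than the top view, 2.1–2.2 against 2.27. That is why I added the nudge, and I did not repeat the side reading afterwards.
- The final side-view check gave nothing: none of the checked colours were found, probably because the arm was in front of the camera.
- The picture limit was reached, so I checked the end state from pixel numbers instead of looking at it.

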